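Park the foot file in the clip that still grips

ROBOT

A 6-joint arm with a two-finger parallel gripper is mounted at the origin on the work surface. World frame = base frame: x ahead of the robot, y to its left, z up, the work surface at z = 0. Lengths are in mm, angles in rad, forces in N, time in s.
With the tool pointing down it reaches from about 275 to 750 mm from the base axis. Payload 10.2 kg.
Tool frame: the origin (TCP) lies midway between the tips of the shut fingers; the grasp point (between the pads) lies 19 mm behind it; z points along the fingers, y is the line along which they close (so a half turn about z gives the same grasp; the last joint's range is limited). The gripper opens to 85 mm and grips with 20 to 120 N. Pads are 22 mm wide; open, the fingers measure 114 mm over their backs; the gripper's body (76 mm by 85 mm) begins 54 mm behind the grasp point. The pads swing forward as they close: fully open they stand 13 mm farther back than shut.
Start: joints at [-1.383, 0.313, 1.498, -0, 1.331, -0.223], TCP at [209.643, -481.332, 231.294] pointing down, gripper open.
Joint ranges: [-2.94, 2.94], [-0.97, 2.17], [0.19, 2.56], [-1.23, 4.37], [0.02, 3.11], [-2.88, 2.88]. Speed limits (rad/s): [2.39, 2.39, 3.01, 3.14, 3.14, 3.14].

INTERFACE

Orientations are given as a unit quaternion [w, x, y, z].
In Python, from rig import ctrl gives the robot as it stands.
- The arm moves only by the tool send_rows, never from a script. Its argument "targets" is a list of rows, each a list of 7 numbers: the closure, from -1 (fully open) to 1 (shut), so that 0 is half open, then the shift along the tool's x, y, z in m, then the turn, a rotation vector about the tool's x, y, z in rad. In form: [[claw, dx, dy, dz, ax, ay, az], ...]. A call has exactly 10 rows; each row shifts and turns the commanded pose from where the row before left it, along the tool's axes as they then stand; what a row does not reach is not made up. A row lasts 1/8 s, in which the tool goes at most 62.5 mm and 10.7 degrees, less where a joint would pass 70% of its speed; a pose out of reach is approached as far as the arm can. A call with a gripper value outside its range is refused whole. The fingers move at their own pace and stop on an object; "squeeze" is the grip in N (left out, the last holds). Time passes only in rows, so rows that do not move let the fingers close, or fill a call up. It gives the time, the measured TCP pose, the force, the opening and the grip force at its end, in the units of the state.
- ctrl.sense(): the state, without advancing time (a new reading comes with each control period).
- ctrl.capture(name): name is "scene" or "top" or "wrist"; returns a dict with "img" (384x512x3 uint8, red, green, blue), "camera_matrix" (3x3 intrinsics, pixels), "R" (3x3) and "t" (3): a world point X has camera coordinates R X + t. Camera axes: x right, y down, z forward; pixel columns grow to the right and rows downward; lengths in mm; the calibration is good to about 2 mm. A picture is of the moment at which its call begins. There is no depth.
- ctrl.finish_job(): hands the job in; it is judged then, once.
Trained networks look in a picture, given as the dict that the camera call returned (one of the last four; its "shot" number tells which), for a name from the list of things; names that differ only in an ending like _2 or _b are one class to them, and where a whole thing is asked for, a point or a joint stands for the part that bears it (a point fixed in the world has none). Each returns a list of dicts, best first, with "score" (0 to 1); they miss things now and then, are a little off and sometimes report something else, mostly with a low value. They report only what shows in the picture. A call takes as long as a camera call. They do not tell look-alikes from the thing itself.
- ctrl.boxes_of(query, picture): "extent" ([left, top, width, height] in pixels, round what is visible of it).
- ctrl.landmark_of(query, picture): "point" ([column, row] in pixels: a listed point, or the origin of a listed thing).
The state is a dict: "time_s": time; "joints": joint angles; "dq": joint speeds; "tau": joint torques, N m; "eef_pos": TCP position; "ee_rot": TCP orientation; "force": force on the tool from outside, world axes, zero at the start; "wrist_torque": the same for the moment, N m; "grip_width": opening from 0.0 (shut) to 1.0 (fully open); "grip_force": force on a finger pad.
Only numpy, scipy, OpenCV 4.12 (cv2) and the standard library are available. Lean on these libraries where they do the work, as an engineer would, in place of code of your own. Each camera call takes 0.05 s, during which the arm holds its last target. There are 200 camera calls.

TASK

Take the foot file out of its ceramic stand and slide its blade into the leaning clips of the pegboard rack, feeling the drag, to find the one clip that still grips it: the springs of the other two are worn out. Leave the file there, blade pushed fully home in the gripping clip, and let go of it. Do not disturb the toothbrush cup, the pill organizer or the brush.

Things in the scene. Friction and masses are not known exactly. Their poses are not given: they have to be found in the camera images.
- file: Rigid foot file, 125 mm, about 50 g. Origin at blade tip, z from tip to handle. Steel blade 65 mm long, 16 mm wide (x; last 7 mm 12 mm wide), 5 mm thick (y), tip edge rounded. Black handle from 65 to 125 mm along z, 20 (x) by 14 mm (y): grip across the 14 mm. A half turn about z changes nothing. Starts upright in the stand, handle up
- stand: Fixed white ceramic stand on the glass shelf, 44 x 34 x 55 mm, origin under its centre. Upright slot 20 mm (x) by 8 mm (y), 45 mm deep; the file starts loosely in it, same x and y axes, tip on the slot floor 10 mm above the origin, handle 75 to 135 mm above it; draw it straight up
- rack: Fixed white clip rack, base 130 (x) by 260 mm (y), origin under its middle, z up; pegboard and door panel 128 mm high along its +x edge. Three look-alike slotted clips in a row along y, 60 mm apart, leaning 27 deg (0.47 rad) to -x: the blade goes in along rack direction (0.453, 0, -0.892), its thickness along rack y, its width along (0.892, 0, 0.453)
- left_mouth (a point): Mouth of the left (+y) slot on the blade's line; in rack axes 12 mm to -x of the rack origin, 60 mm to +y, 82 mm up. Slot 20 mm long; across, its fixed jaw is 4 mm to -y of this line, its other wall 6.5 mm to +y. Flared lips rise 8 mm above the mouth
- middle_mouth (a point): The same for the middle slot. In every slot a sprung strip on the +y side bulges gently across, crest 22 mm below the mouth, leaving 3 mm to the fixed jaw; the blade pushes it aside (it yields 6.5 mm at most)
- right_mouth (a point): The same for the right (-y) slot. Only one clip grips, any of the three, by looks alike: its spring presses the blade to -y with 8 to 10 N, and with the tip past the crest the moving blade drags with 6 to 12 N in and out (the drag fades when it stands still). The worn two press about 0.5 N and drag under 1 N
- left_floor (a point): Centre of the floor of the left slot, 40 mm down the slot from its mouth: the blade tip rests here when fully home. Let go there, the file stays leaning in the clip
- middle_floor (a point): The same for the middle slot
- right_floor (a point): The same for the right slot
- shelf: fixed glass shelf, 160 (x) by 340 (y) mm, on low steel brackets, its top 30 mm above the work surface; origin on the work surface under its centre. The stand, the cup and the organizer stand on it
- cup: teal ceramic toothbrush cup on the shelf, 72 mm across, 95 mm high, origin under its centre; loose, leave alone
- organizer: closed grey plastic pill organizer on the shelf, 110 (x) by 34 by 24 mm, origin under its centre; loose, leave alone
- brush: bamboo-handled brush lying bristles down on the work surface, 157 mm long, 42 mm wide, 23 mm high, handle to its -x; loose, leave alone
Things that resemble listed ones, but are neither listed nor needed, are in the scene too. What is shaped like the file but blue or yellow is not meant.

How it is judged (in metres and radians):
On the way, in this order (a step that is already met when the one before it is completed fails the run):
1. the file is drawn out of its stand (distance between file and stand above 0.09 m), for 0.1 s.
2. the blade is slid at least halfway down one of the slots ((distance between file and left_floor below 0.02 m or distance between file and middle_floor below 0.02 m or distance between file and right_floor below 0.02 m)), for 0.05 s.
At the end, for the whole second after the job is handed in: The file is let go and at rest, leaning with its slot (17 to 37 degrees from vertical), its tip within 8 mm of the floor of one slot, and that slot's spring presses it against the rack with more than 4 N (only the gripping clip does) ((distance between file and left_floor below 0.008 m or distance between file and middle_floor below 0.008 m or distance between file and right_floor below 0.008 m) and contact force between file and rack above 4 N and angle between file's own z axis and vertical between 0.3 and 0.64 rad and linear speed of file below 0.02 m/s and contact force between file and the fingers below 0.05 N); the robot touches nothing.
It fails at once if the toothbrush cup is moved by more than 25 mm (distance of cup from where it was at the start of the episode above 0.025 m).
It fails at once if the pill organizer is moved by more than 25 mm (distance of organizer from where it was at the start of the episode above 0.025 m).
It fails at once if the brush is moved by more than 25 mm (distance of brush from where it was at the start of the episode above 0.025 m).
It also fails if it takes over 54 s, if anything falls off the work surface, if the arm or the gripper's body presses on something with over 40 N, if the wrist force passes 120 N, or if a joint passes its speed limit or range.

## Working session

There is one attempt and no reset: what is moved stays moved. The work goes in short steps, Python scripts to look and compute and a tool call to move; the robot and the scene stay as the last step left them, time stands still between calls to the robot, and variables do not carry over. Pictures are saved under pics/ and viewed, at most 10 in all, crops included, and the job is handed in when it is done.

Besides the shell and the picture viewer there is one more tool, called after "Emit:" as name(argument=value, ...) on one line, values as JSON. send_rows: Moves the arm, as the interface text tells. Its arguments: {"type":"object","properties":{"targets":{"type":"array"},"squeeze":{"type":"number"}},"required":["targets"]}

```bash
ls; mkdir -p pics
cat > h.py <<'E'
import numpy as np, cv2
from rig import ctrl
from scipy.spatial.transform import Rotation as Rn
np.set_printoptions(precision=3,suppress=True)
def save(p,n): cv2.imwrite('pics/'+n,cv2.cvtColor(p['img'],cv2.COLOR_RGB2BGR))
def ray(p,px):
    R=np.array(p['R']);t=np.array(p['t']);K=np.array(p['camera_matrix'])
    return -R.T@t, R.T@np.linalg.inv(K)@np.array([px[0],px[1],1.])
def atz(p,px,z):
    c,d=ray(p,px); return c+d*(z-c[2])/d[2]
def proj(p,X):
    c=np.array(p['R'])@np.array(X,float)+np.array(p['t']);u=np.array(p['camera_matrix'])@c;return u[:2]/u[2]
def tri(obs):
    A=np.zeros((3,3));b=np.zeros(3)
    for p,px in obs:
        c,d=ray(p,px);d=d/np.linalg.norm(d);M=np.eye(3)-np.outer(d,d);A+=M;b+=M@c
    return np.linalg.solve(A,b)
E
python3 - <<'E'
from h import *
s=ctrl.sense();print(s)
P={n:ctrl.capture(n) for n in('scene','top')}
for n,p in P.items():
    save(p,n+'0.png')
    print(n,np.array(p['R']).tolist(),p['t'],p['camera_matrix'])
names=['file','stand','rack','left_mouth','middle_mouth','right_mouth','left_floor','middle_floor','right_floor','shelf','cup','organizer','brush']
for q in names:
    for n,p in P.items():
        print(q,n,[(np.round(r['point'],1).tolist(),round(r['score'],2)) for r in ctrl.landmark_of(q,p)[:4]])
E
cd pics; python3 -c "
import cv2
a=cv2.imread('scene0.png');b=cv2.imread('top0.png')
cv2.imwrite('s.png',cv2.resize(a,(800,600)));cv2.imwrite('t.png',cv2.resize(b,(800,600)))"
```

```text
pics
{'time_s': 0.0, 'joints': array([-1.383,  0.313,  1.498, -0.   ,  1.331, -0.223]), 'dq': array([-0.   , -0.001,  0.   , -0.   ,  0.   , -0.001]), 'tau': array([ -0.002, -41.227, -25.975,  -0.   ,   0.004,   0.   ]), 'eef_pos': array([ 209.587, -481.042,  230.711]), 'ee_rot': array([-0.001,  0.979,  0.204,  0.   ]), 'force': array([-0.126,  0.097, -0.317]), 'wrist_torque': array([ 0.014,  0.017, -0.069]), 'grip_force': 0.0, 'grip_width': 0.9995118128335749}
scene [[-0.5922287344549826, 0.8056287307385602, -0.015082250973461804], [0.5023799964362169, 0.354542691108168, -0.7886151275257943], [-0.6299837023817336, -0.47461756013695366, -0.6147021281426059]] [ 242.697 -261.583 1357.865] [[374.224   0.    255.863]
 [  0.    374.224 189.903]
 [  0.      0.      1.   ]]
top [[-0.013868098689240816, -0.9994701540002358, -0.029446342752379673], [-0.993279549054075, 0.017154464046210457, -0.11446161712216472], [0.11490610632024406, 0.027661085047995113, -0.9929911636587148]] [ 128.884  585.083 1022.024] [[486.425   0.    251.92 ]
 [  0.    486.425 201.903]
 [  0.      0.      1.   ]]
file 
[... 443 characters left out ...]
 [([374.7, 184.9], 0.89)]
right_mouth scene [([153.0, 155.2], 0.94)]
right_mouth top [([399.6, 183.2], 0.57)]
left_floor scene [([181.8, 184.4], 0.81)]
left_floor top [([340.5, 185.2], 0.78)]
middle_floor scene [([166.4, 182.6], 0.71)]
middle_floor top [([368.9, 180.1], 0.78)]
right_floor scene [([149.9, 174.8], 0.86)]
right_floor top [([398.8, 175.9], 0.61)]
shelf scene [([321.8, 248.2], 0.92)]
shelf top [([171.8, 215.2], 0.79)]
cup scene [([369.9, 267.8], 0.83)]
cup top [([116.7, 209.4], 0.65)]
organizer scene [([327.8, 241.0], 0.66)]
organizer top [([227.9, 209.5], 0.7), ([156.3, 208.0], 0.68)]
brush scene [([249.9, 169.2], 0.51)]
brush top [([341.1, 183.7], 0.66), ([312.9, 285.6], 0.58)]
```

View pics/s.png

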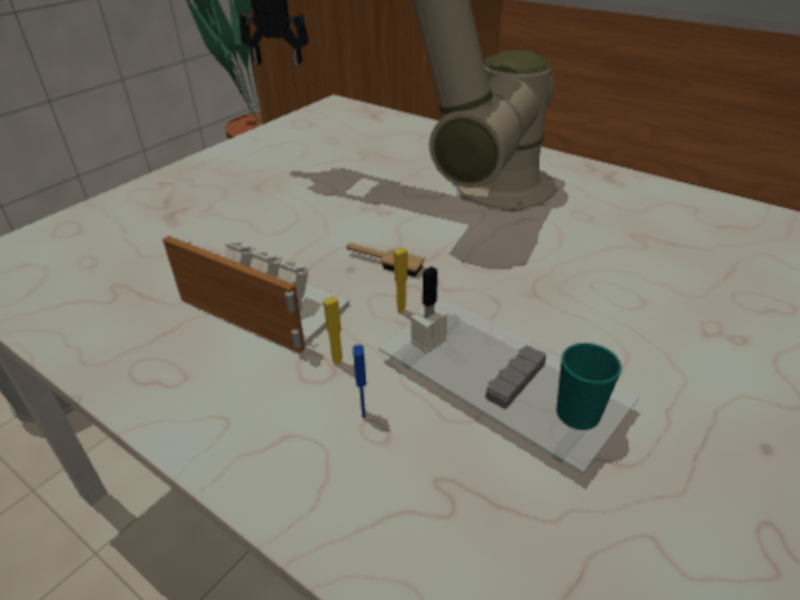

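View pics/t.png

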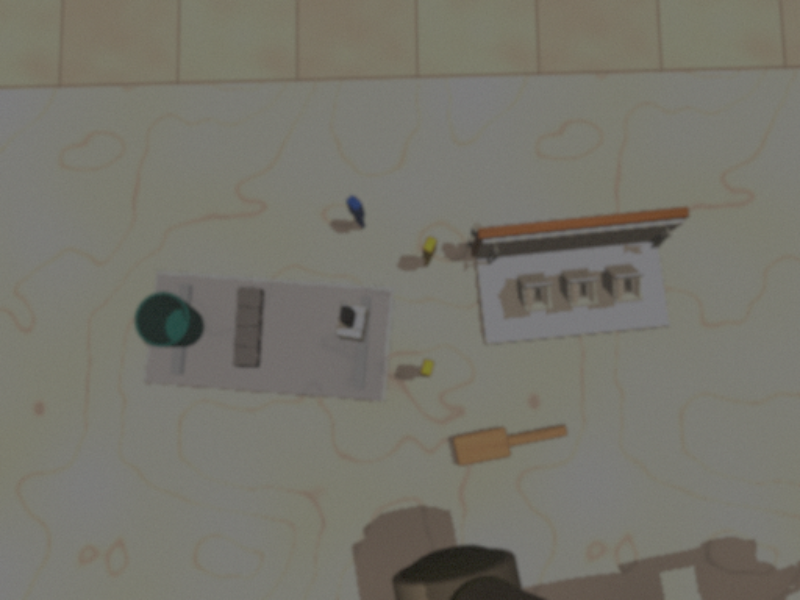

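The black-handled file is in the stand at scene (275,182) / top (222,202). The look-alikes are yellow at scene (256,178) and (213,210), and blue at scene (231,243). Only the black one sits in the white stand. I'll confirm it with an enlarged crop.

```bash
python3 - <<'E'
import cv2,numpy as np
a=cv2.imread('pics/scene0.png');b=cv2.imread('pics/top0.png')
A=cv2.resize(a[155:235,245:325],(400,400),interpolation=3)
B=cv2.resize(b[175:235,200:260],(400,400),interpolation=3)
cv2.imwrite('pics/c1.png',cv2.convertScaleAbs(np.hstack([A,B]),alpha=1.5))
cv2.imwrite('pics/c2.png',cv2.convertScaleAbs(cv2.resize(b[120:228,296:446],(800,576),interpolation=3),alpha=1.6))
E
python3 - <<'E'
from h import *
P={n:ctrl.capture(n) for n in('scene','top')}
for m in ['left_mouth','middle_mouth','right_mouth','left_floor','middle_floor','right_floor','cup','stand','rack']:
    o=[(p,ctrl.landmark_of(m,p)) for p in P.values()]
    if all(x[1] for x in o):
        o=[(p,r[0]['point']) for p,r in o];X=tri(o);print(m,X,[np.round(proj(p,X)-q,1) for p,q in o])
E
```

```text
left_mouth [604.45  -76.956  76.115] [array([-0.9, -0.1]), array([-0.8,  0.7])]
middle_mouth [ 613.639 -140.342   78.285] [array([0., 0.]), array([ 0., -0.])]
right_mouth [ 614.729 -190.307   89.495] [array([0.8, 0.1]), array([ 0.7, -0.7])]
left_floor [623.99  -67.234  53.108] [array([1.4, 0.1]), array([ 1.2, -1.1])]
middle_floor [ 624.131 -132.395   25.558] [array([-2.9, -0.4]), array([-2.6,  2.4])]
right_floor [ 629.794 -197.204   38.101] [array([0.1, 0. ]), array([ 0.1, -0.1])]
cup [581.227 417.026  32.88 ] [array([ 0., -0.]), array([ 0., -0.])]
stand [577.319 -24.794  34.769] [array([-60.8, -27.6]), array([-79.6,  28.7])]
rack [ 618.518 -134.816   -4.796] [array([-0.4, -0. ]), array([-0.3,  0.3])]
```

View pics/c1.png

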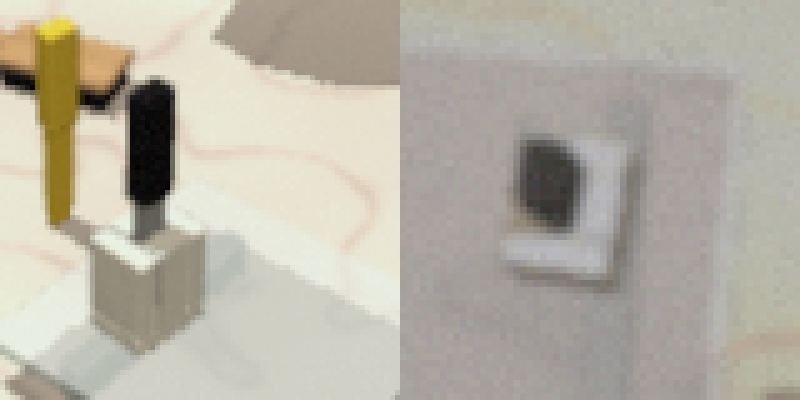

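View pics/c2.png

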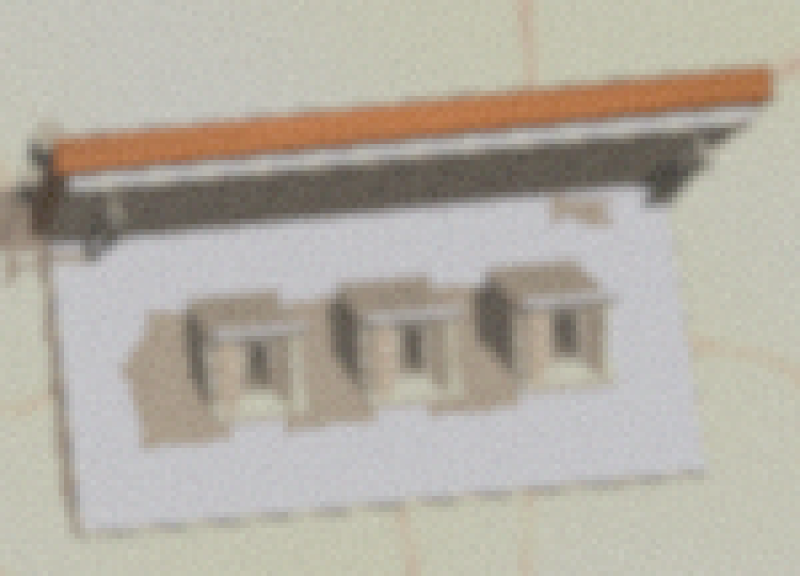

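Confirmed: the black-handled file with the steel blade stands in the white stand (crop 150,140; its handle top in the top view is about (222,202)). The three slots and the base corners are clear in the top crop.

Run:
```python
from h import *
t=ctrl.capture('top');s=ctrl.capture('scene')
f1=lambda x,y:((x-400)/6.667+200-.5,y/6.667+175-.5)
f2=lambda x,y:(x/5.333+296-.5,y/5.333+120-.5)
fs=lambda x,y:(x/5+245-.5,y/5+155-.5)
print('handle top',atz(t,f1(548,180),165),'tri',tri([(t,f1(548,180)),(s,fs(155,90))]))
for q in[(628,140),(610,280),(503,262)]:print('stand c',atz(t,f1(*q),85))
for z in(0,8):
  L,R_=atz(t,f2(78,533),z),atz(t,f2(703,472),z);d=L-R_;print('front',z,L,R_,np.linalg.norm(d),'yaw',np.arctan2(-d[0],d[1]))
L,R_=atz(t,f2(55,150),128),atz(t,f2(770,66),128);d=L-R_;print('panel',L,R_,np.linalg.norm(d),'yaw',np.arctan2(-d[0],d[1]))
for q in [(258,360),(412,344),(565,330)]:print('slot',atz(t,f2(*q),82))
p=[(389,290),(380,400),(160,275),(147,383)]
p=[atz(t,(x/1.5625,y/1.5625),30) for x,y in p];print('shelf',p)
for n,q in(('y1',((427,360),(400,252))),('y2',((430,240),(332,300))),('blue',((354,202),(358,348)))):
  print(n,tri([(t,np.array(q[0])/1.5625),(s,np.array(q[1])/1.5625)]))
w=ctrl.capture('wrist');print(w['R'],w['t'],w['camera_matrix'])
# tool-frame camera pose
S=ctrl.sense();q=S['ee_rot'];T=Rn.from_quat([q[1],q[2],q[3],q[0]]).as_matrix()
R=np.array(w['R']);print('cam in tool',T.T@(-R.T@w['t']-S['eef_pos']), (R@T).tolist());print(T)
```

```text
handle top [573.808 173.873 165.   ] tri [573.718 175.19  160.587]
stand c [595.334 156.055  85.   ]
stand c [551.673 162.063  85.   ]
stand c [557.825 195.294  85.   ]
front 0 [549.507  -8.565   0.   ] [ 570.759 -268.676    0.   ] 260.97799940277883 yaw 0.0815235535604103
front 8 [548.887  -7.834   8.   ] [ 569.983 -266.029    8.   ] 259.05484581333184 yaw 0.08152355356041037
panel [683.809   7.754 128.   ] [ 710.307 -259.454  128.   ] 268.5184879505372 yaw 0.09884422166944054
slot [609.439 -72.699  82.   ]
slot [ 614.632 -132.417   82.   ]
slot [ 619.036 -191.588   82.   ]
shelf [array([623.776, 125.912,  30.   ]), array([470.426, 140.377,  30.   ]), array([651.251, 451.043,  30.   ]), array([498.604, 466.076,  30.   ])]
y1 [517.74   78.324 122.617]
y2 [671.708  71.783 122.978]
blue [725.732 167.413 123.03 ]
[[ 0.4   -0.916 -0.001]
 [-0.881 -0.385  0.274]
 [-0.252 -0.109 -0.962]] [-524.704  -36.953  380.152] [[318.399   0.    252.03 ]
 [  0.    318.399 195.411]
 [  0.      0.      1.   ]]
cam in tool [  69.142    0.006 -143.889] [[0.0008105598041300379, 0.9999991560906455, 0.0010152885313069715], [-0.9616765018751804, 0.001057873674344202, -0.2741845849868421], [-0.2741854276469149, -0.0007541361196788674, 0.9616765477772622]]
[[ 0.917  0.399  0.   ]
 [ 0.399 -0.917 -0.   ]
 [-0.     0.    -1.   ]]
```

```bash
cat >> h.py <<'E'
def tool():
    S=ctrl.sense();q=S['ee_rot'];return S,np.array(S['eef_pos']),Rn.from_quat([q[1],q[2],q[3],q[0]])
def down(yaw,lean=0.):
    # tool x along heading yaw (tilted up), z down, leaned so z points forward by lean
    c,s=np.cos(yaw),np.sin(yaw);Z=np.array([[c,-s,0],[s,c,0],[0,0,1]])
    M=np.array([[np.cos(lean),0,np.sin(lean)],[0,-1,0],[np.sin(lean),0,-np.cos(lean)]])
    return Rn.from_matrix(Z@M)
def plan(pos,R,n,rnd=4,start=None):
    """n equal rows from the measured pose; prints row deltas"""
    S,p,R0=tool()
    if start: p,R0=start
    p=np.array(p,float);dv=(R0.inv()*R).as_rotvec();C=R0;q=p.copy();rows=[]
    for i in range(n):
        goal=p+(np.array(pos)-p)*(i+1)/n
        d=np.round(C.inv().apply(goal-q)/1000,rnd);r=np.round(((R0*Rn.from_rotvec(dv*(i+1)/n)).inv()).as_matrix()@C.as_matrix(),9)
        rv=np.round(dv/n,4);q=q+C.apply(d*1000);C=C*Rn.from_rotvec(rv);rows.append((d.tolist(),rv.tolist()))
    print('from',p,S['time_s'],'end',q,'quat ok',(C.inv()*R).magnitude())
    for r in rows:print(r)
E
python3 - <<'E'
from h import *
plan([576,176,255],down(-.15),14)
E
```

```text
from [ 209.646 -481.344  231.307] 2.55 end [576.016 175.993 254.992] quat ok 0.0005968760884316445
([0.0427, -0.0326, -0.0017], [0.0, -0.0, 0.0401])
([0.0414, -0.0343, -0.0017], [0.0, -0.0, 0.0401])
([0.04, -0.0359, -0.0017], [0.0, -0.0, 0.0401])
([0.0386, -0.0375, -0.0017], [0.0, -0.0, 0.0401])
([0.0369, -0.039, -0.0017], [0.0, -0.0, 0.0401])
([0.0354, -0.0405, -0.0017], [0.0, -0.0, 0.0401])
([0.0338, -0.0418, -0.0017], [0.0, -0.0, 0.0401])
([0.032, -0.0432, -0.0016], [0.0, -0.0, 0.0401])
([0.0303, -0.0444, -0.0017], [0.0, -0.0, 0.0401])
([0.0285, -0.0456, -0.0017], [0.0, -0.0, 0.0401])
([0.0266, -0.0467, -0.0017], [0.0, -0.0, 0.0401])
([0.0247, -0.0477, -0.0017], [0.0, -0.0, 0.0401])
([0.0229, -0.0487, -0.0017], [0.0, -0.0, 0.0401])
([0.0208, -0.0495, -0.0017], [0.0, -0.0, 0.0401])
```

Emit:
send_rows(targets=[[0,0.0427,-0.0326,-0.0017,0,0,0.0401],[0,0.0414,-0.0343,-0.0017,0,0,0.0401],[0,0.04,-0.0359,-0.0017,0,0,0.0401],[0,0.0386,-0.0375,-0.0017,0,0,0.0401],[0,0.0369,-0.039,-0.0017,0,0,0.0401],[0,0.0354,-0.0405,-0.0017,0,0,0.0401],[0,0.0338,-0.0418,-0.0017,0,0,0.0401],[0,0.032,-0.0432,-0.0016,0,0,0.0401],[0,0.0303,-0.0444,-0.0017,0,0,0.0401],[0,0.0285,-0.0456,-0.0017,0,0,0.0401]])

```text
time_s: 3.8
eef_pos: [472.0, -10.0, 248.4]
ee_rot: [0.0, 1.0, 0.004, 0.0]
force: [-0.1, -0.8, 0.1]
grip_width: 0.5
grip_force: 0.0
```

Emit:
send_rows(targets=[[0,0.0266,-0.0467,-0.0017,0,0,0.0401],[0,0.0247,-0.0477,-0.0017,0,0,0.0401],[0,0.0229,-0.0487,-0.0017,0,0,0.0401],[0,0.0208,-0.0495,-0.0017,0,0,0.0401],[0,0,0,0,0,0,0],[0,0,0,0,0,0,0],[0,0,0,0,0,0,0],[0,0,0,0,0,0,0],[0,0,0,0,0,0,0],[0,0,0,0,0,0,0]])

```text
time_s: 5.05
eef_pos: [576.0, 175.8, 255.0]
ee_rot: [0.0, 0.997, -0.075, 0.0]
force: [-0.9, 0.5, -0.6]
grip_width: 0.5
grip_force: 0.0
```

Run:
```python
from h import *
S,p,R=tool();print(S['time_s'],p,R.as_matrix(),S['joints'],S['grip_width'])
w=ctrl.capture('wrist');save(w,'w1.png')
for h in ([573.8,174,165],[576.6,175.7,85]):print(proj(w,h))
cv2.imwrite('pics/w1b.png',cv2.resize(cv2.imread('pics/w1.png'),(800,600),interpolation=3))
```

```text
5.05 [575.993 175.82  255.048] [[ 0.989 -0.15   0.   ]
 [-0.15  -0.989 -0.   ]
 [ 0.     0.    -1.   ]] [ 0.102  0.473  1.206 -0.     1.463  1.824] 0.5001978778340714
[254.681 200.759]
[252.024 175.286]
```

View pics/w1b.png

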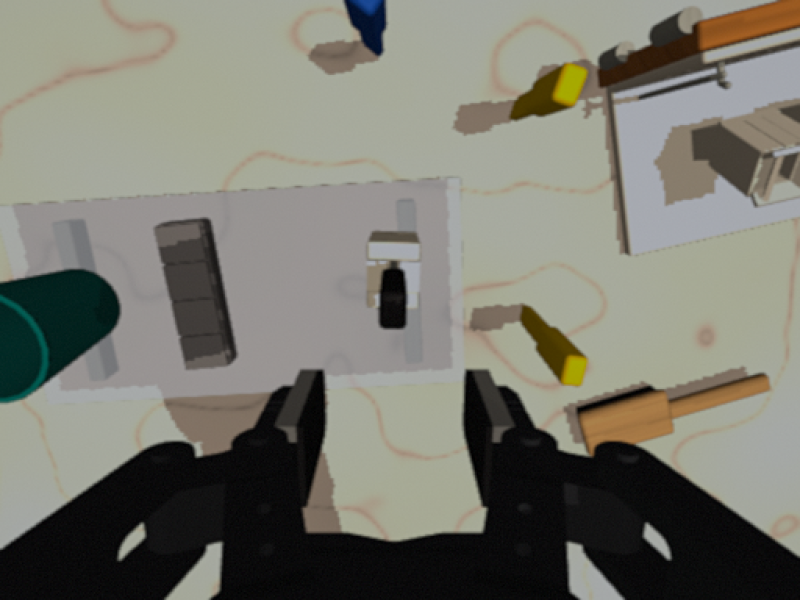

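The wrist view shows the handle top at about (252,200) px, within 3 px of the prediction. The stand edges line up with the image, so the yaw is right. Next: descend and grip.

Emit:
send_rows(targets=[[0,0,0,0.02,0,0,0],[0,0,0,0.02,0,0,0],[0,0,0,0.02,0,0,0],[0,0,0,0.02,0,0,0],[0,0,0,0.02,0,0,0],[0,0,0,0.02,0,0,0],[0,0,0,0.017,0,0,0],[0,0,0,0,0,0,0],[0.5,0,0,0,0,0,0],[1,0,0,0,0,0,0]], squeeze=60)

```text
time_s: 6.35
eef_pos: [576.5, 176.1, 119.0]
ee_rot: [-0.0, 0.997, -0.075, 0.001]
force: [1.3, 0.5, 1.9]
grip_width: 0.16
grip_force: 59.1
```

Emit:
send_rows(targets=[[1,0,0,0,0,0,0],[1,0,0,0,0,0,0],[1,0,0,0,0,0,0],[1,0,0,-0.01,0,0,0],[1,0,0,-0.02,0,0,0],[1,0,0,-0.02,0,0,0],[1,0,0,-0.02,0,0,0],[1,0,0,-0.02,0,0,0],[1,0,0,-0.02,0,0,0],[1,0,0,-0.02,0,0,0]])

```text
time_s: 7.6
eef_pos: [575.7, 175.9, 248.9]
ee_rot: [0.0, 0.997, -0.075, -0.0]
force: [-0.2, -0.1, -0.9]
grip_width: 0.157
grip_force: 58.8
```

Run:
```python
from h import *
S,p,R=tool();print(S['time_s'],p,R.as_matrix(),S['joints'],S['grip_width'],S['grip_force'],S['force'])
w=ctrl.capture('wrist');save(w,'w2.png')
t=ctrl.capture('scene');save(t,'s2.png')
a=cv2.imread('pics/w2.png')[150:384,130:382]; b=cv2.imread('pics/s2.png')[80:220,200:351]
cv2.imwrite('pics/w2b.png',np.hstack([cv2.resize(x,(400,372),interpolation=3) for x in (a,b)]))
X=lambda z:p+R.apply([0,0,19+ (95-z)])
for z in (0,65,125):print(z,X(z),proj(w,X(z)),proj(t,X(z)))
```

```text
7.6 [575.744 175.941 248.866] [[ 0.989 -0.15  -0.001]
 [-0.15  -0.989 -0.   ]
 [-0.001  0.    -1.   ]] [ 0.102  0.476  1.217 -0.     1.449  1.824] 0.15734150325472757 58.82958233356476 [-0.193 -0.069 -0.851]
0 [575.681 175.92  134.866] [251.955 190.269] [274.581 182.516]
65 [575.717 175.932 199.866] [251.859 216.504] [275.059 157.834]
125 [575.75  175.943 259.866] [251.698 260.55 ] [275.546 132.72 ]
```

View pics/w2b.png

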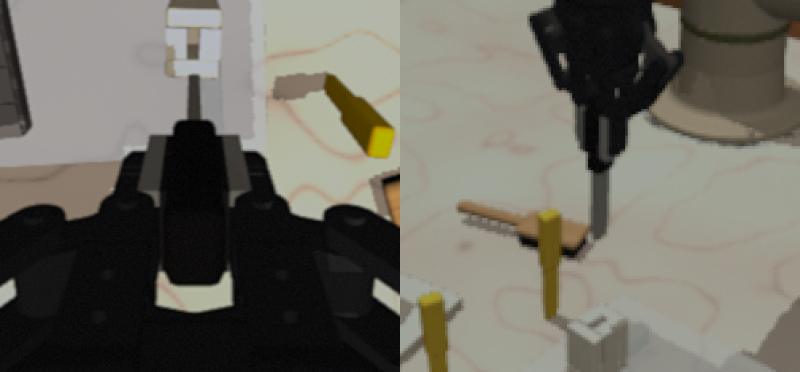

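The file is held. The blade tip shows at scene (275,170), which matches a grip about 98 mm up the file, so TCP to tip is about 79 mm. Next I plan the leaned pose over the left clip.

```bash
cat >> h.py <<'E'
YAW=.0815
RK=Rn.from_rotvec([0,0,YAW]); AX=RK.apply([.453,0,-.892]); RY=RK.apply([0,1,0]); RX=RK.apply([.892,0,.453])
MID=np.array([613,-132.5,82.])
TIP=79.
def mouth(k): return MID+RY*60*k   # k=1 left,0,-1 right
E
python3 - <<'E'
from h import *
S,p,R=tool();w=ctrl.capture('wrist');t=ctrl.capture('scene')
X=p+R.apply([0,0,79]);print(X,proj(w,X),proj(t,X))
plan(mouth(1)-AX*(60+TIP),down(YAW,.47),8)
E
```

```text
[576.791 176.095 171.222] [251.902 202.692] [274.624 169.275]
from [575.799 175.962 247.55 ] 7.8 end [545.379 -77.869 205.988] quat ok 0.0004623343161828439
([0.001, 0.0319, 0.0052], [0.0068, 0.0586, -0.0285])
([-0.0002, 0.032, 0.005], [0.0068, 0.0586, -0.0285])
([-0.0014, 0.032, 0.0047], [0.0068, 0.0586, -0.0285])
([-0.0026, 0.032, 0.0045], [0.0068, 0.0586, -0.0285])
([-0.0037, 0.0319, 0.004], [0.0068, 0.0586, -0.0285])
([-0.0049, 0.0318, 0.0035], [0.0068, 0.0586, -0.0285])
([-0.006, 0.0316, 0.003], [0.0068, 0.0586, -0.0285])
([-0.007, 0.0316, 0.0024], [0.0068, 0.0586, -0.0285])
```

Emit:
send_rows(targets=[[1,0.001,0.0319,0.0052,0.0068,0.0586,-0.0285],[1,-0.0002,0.032,0.005,0.0068,0.0586,-0.0285],[1,-0.0014,0.032,0.0047,0.0068,0.0586,-0.0285],[1,-0.0026,0.032,0.0045,0.0068,0.0586,-0.0285],[1,-0.0037,0.0319,0.004,0.0068,0.0586,-0.0285],[1,-0.0049,0.0318,0.0035,0.0068,0.0586,-0.0285],[1,-0.006,0.0316,0.003,0.0068,0.0586,-0.0285],[1,-0.007,0.0316,0.0024,0.0068,0.0586,-0.0285],[1,0,0,0,0,0,0],[1,0,0,0,0,0,0]])

```text
time_s: 9.05
eef_pos: [545.4, -77.5, 205.9]
ee_rot: [-0.01, 0.972, 0.039, 0.232]
force: [0.7, 0.8, -0.0]
grip_width: 0.156
grip_force: 58.9
```

Run:
```python
from h import *
S,p,R=tool();print(S['time_s'],p,(R.inv()*down(YAW,.47)).as_rotvec(),S['joints'],S['force'])
w=ctrl.capture('wrist');save(w,'w3.png')
print('tip',proj(w,p+R.apply([0,0,79])))
for k in(1,0,-1):print(k,proj(w,mouth(k)),proj(w,mouth(k)+AX*40))
for q in('left_mouth','middle_mouth','right_mouth','left_floor','file'):
  print(q,[(np.round(r['point'],1).tolist(),round(r['score'],2)) for r in ctrl.landmark_of(q,w)[:3]])
for c in((-65,130),(-65,-130),(65,130)):
  X=MID+RK.apply([12+c[0],c[1],-82+8]);print('base',c,proj(w,X))
a=cv2.imread('pics/w3.png');cv2.imwrite('pics/w3b.png',cv2.resize(a,(800,600),interpolation=3))
```

```text
9.05 [545.408 -77.453 205.941] [-0.  0. -0.] [-0.468  0.177  1.819  0.348  0.767  0.817] [ 0.726  0.776 -0.036]
tip [252.165 203.486]
1 [252.659 183.892] [252.64  174.615]
0 [318.292 183.909] [310.61  174.628]
-1 [383.963 183.926] [368.61  174.641]
left_mouth [([250.8, 186.0], 0.88)]
middle_mouth []
right_mouth [([385.4, 182.2], 0.69)]
left_floor [([253.9, 174.0], 0.79), ([367.5, 174.2], 0.25)]
file [([252.6, 204.1], 0.95), ([135.9, 140.1], 0.9), ([67.8, 92.0], 0.67)]
base (-65, 130) [189.613 245.413]
base (-65, -130) [423.766 245.537]
base (65, 130) [193.756 134.803]
```

View pics/w3b.png

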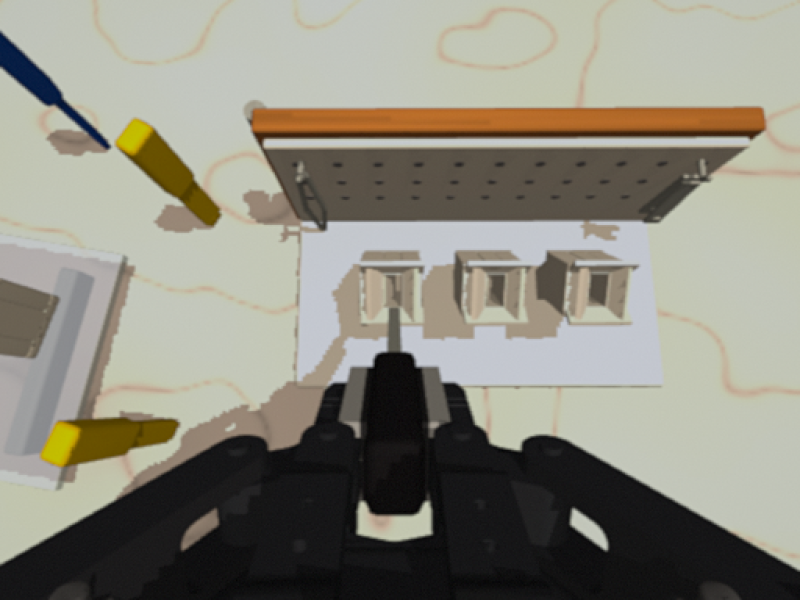

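Well aligned: the base corners predicted at (296,383) and (662,384) were seen at (298,385) and (662,386), and the slots are at about (394,290), (497,290) and (598,290). One enlarged crop to check the fit of the left slot.

Run:
```python
import cv2
a=cv2.imread('pics/w3.png')[155:230,220:320]
cv2.imwrite('pics/w3c.png',cv2.resize(a,(800,600),interpolation=cv2.INTER_NEAREST))
```

```text
(no output)
```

View pics/w3c.png

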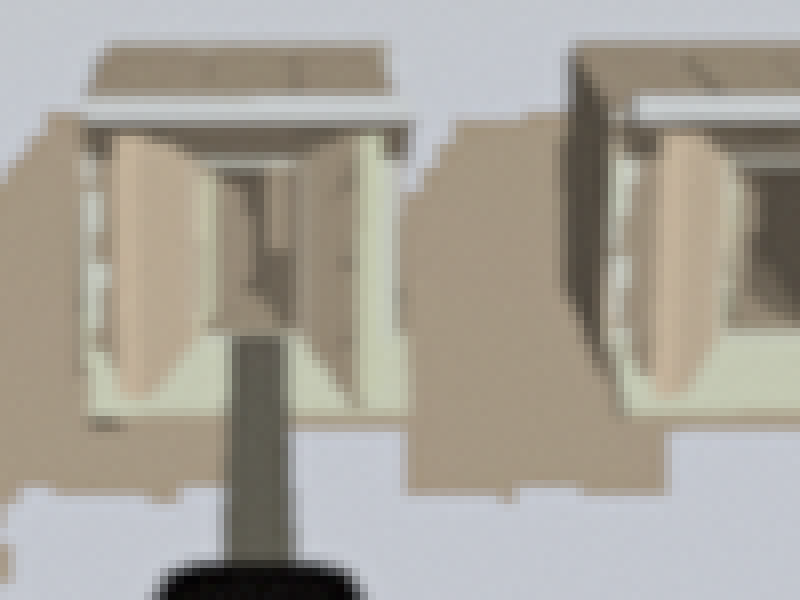

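Slot centre measured against the blade: shift about 1 mm to tool −x and 0.8 mm to tool +y, then go in.

Emit:
send_rows(targets=[[1,-0.001,0.0008,0.004,0,0,0],[1,0,0,0.01,0,0,0],[1,0,0,0.01,0,0,0],[1,0,0,0.01,0,0,0],[1,0,0,0.008,0,0,0],[1,0,0,0.006,0,0,0],[1,0,0,0.004,0,0,0],[1,0,0,0.004,0,0,0],[1,0,0,0.004,0,0,0],[1,0,0,0.003,0,0,0]])

```text
time_s: 10.6
eef_pos: [573.4, -76.4, 149.6]
ee_rot: [-0.009, 0.972, 0.04, 0.233]
force: [-0.8, 0.4, -0.3]
grip_width: 0.158
grip_force: 58.9
```

```bash
cat >> h.py <<'E'
def st(k):
    S,p,R=tool();T=p+R.apply([0,0,TIP])-mouth(k);f=S['force']
    print(round(S['time_s'],2),'depth',T@AX,'x',T@RX,'y',T@RY,'F ax/x/y',f@AX,f@RX,f@RY,'rot',(R.inv()*down(YAW,.47)).as_rotvec(),'grip',S['grip_width'],S['grip_force'])
E
python3 -c "
from h import *
st(1)"
```

```text
10.6 depth 2.8894523760989004 x -0.4391384673586288 y -0.8660749616735388 F ax/x/y -0.07114906932154226 -0.7965668563593521 0.5048514623454367 rot [ 0.    -0.001  0.   ] grip 0.1582231015105781 58.86683642864227
```

Emit:
send_rows(targets=[[1,0,0,0.003,0,0,0],[1,0,0,0.003,0,0,0],[1,0,0,0.003,0,0,0],[1,0,0,0.003,0,0,0],[1,0,0,0.003,0,0,0],[1,0,0,0.003,0,0,0],[1,0,0,0.003,0,0,0],[1,0,0,0.003,0,0,0],[1,0,0,0.002,0,0,0],[1,0,0,0.002,0,0,0]])

```text
time_s: 11.85
eef_pos: [586.4, -75.5, 125.7]
ee_rot: [-0.009, 0.971, 0.04, 0.234]
force: [-3.9, -0.6, 6.4]
grip_width: 0.157
grip_force: 60.2
```

```bash
python3 -c "
from h import *
st(1)"
```

```text
11.85 depth 30.168005833026726 x 0.5282628580106925 y -1.1458783966101522 F ax/x/y -7.475964212222004 -0.6665231460829527 -0.3211824922260089 rot [ 0.001 -0.003  0.001] grip 0.156877209649148 60.161980390548706
```

A 7.5 N drag: this looks like the gripping clip. I'll check by moving outward a little; real drag must reverse sign.

Emit:
send_rows(targets=[[1,0,0,0.002,0,0,0],[1,0,0,0.002,0,0,0],[1,0,0,0,0,0,0],[1,0,0,0,0,0,0],[1,0,0,-0.001,0,0,0],[1,0,0,-0.002,0,0,0],[1,0,0,-0.002,0,0,0],[1,0,0,-0.002,0,0,0],[1,0,0,-0.002,0,0,0],[1,0,0,-0.002,0,0,0]])

```text
time_s: 13.1
eef_pos: [582.6, -75.7, 131.1]
ee_rot: [-0.009, 0.972, 0.04, 0.233]
force: [3.2, -2.6, -5.9]
grip_width: 0.157
grip_force: 58.5
```

```bash
python3 -c "
from h import *
st(1)"
```

```text
13.1 depth 23.6337594438302 x -0.5662588276506191 y -0.9073976920429508 F ax/x/y 6.615912014192621 -0.034471683456006215 -2.84387894663119 rot [ 0.    -0.001  0.   ] grip 0.15672219292194514 58.49874258041382
```

The drag flips to +6.6 N with little side load, so the left clip grips. Now I push it home.

Emit:
send_rows(targets=[[1,0,0,0.003,0,0,0],[1,0,0,0.003,0,0,0],[1,0,0,0.003,0,0,0],[1,0,0,0.003,0,0,0],[1,0,0,0.002,0,0,0],[1,0,0,0.001,0,0,0],[1,0,0,0.001,0,0,0],[1,0,0,0.001,0,0,0],[1,0,0,0.001,0,0,0],[1,0,0,0,0,0,0]])

```text
time_s: 14.35
eef_pos: [591.2, -75.1, 117.3]
ee_rot: [-0.009, 0.971, 0.04, 0.234]
force: [-16.4, -3.0, 20.2]
grip_width: 0.158
grip_force: 63.3
```

```bash
python3 -c "
from h import *
st(1)"
```

```text
14.35 depth 39.81350302833057 x 1.0588337964759773 y -1.0908459088858706 F ax/x/y -25.55210018065551 -5.63024440369288 -1.6566874938455722 rot [ 0.001 -0.003  0.001] grip 0.15783544596005583 63.29453945159912
```

At the floor: depth 39.8 mm, 25 N. Now I open and back away along the axis.

Emit:
send_rows(targets=[[1,0,0,0,0,0,0],[0.5,0,0,0,0,0,0],[0.3,0,0,0,0,0,0],[0,0,0,0,0,0,0],[0,0,0,0,0,0,0],[0,0,0,-0.01,0,0,0],[0,0,0,-0.02,0,0,0],[0,0,0,-0.03,0,0,0],[0,0,0,-0.03,0,0,0],[0,0,0,-0.03,0,0,0]])

```text
time_s: 15.6
eef_pos: [535.9, -79.4, 223.4]
ee_rot: [-0.009, 0.972, 0.04, 0.233]
force: [0.3, 1.0, 0.6]
grip_width: 0.498
grip_force: 0.0
```

Run:
```python
from h import *
st(1)
w=ctrl.capture('wrist');save(w,'w4.png');t=ctrl.capture('scene');save(t,'s4.png')
F=mouth(1)+AX*40
for p in(w,t):print(proj(p,F),proj(p,F-AX*65),proj(p,F-AX*125))
a=cv2.imread('pics/w4.png')[100:280,140:380]; b=cv2.imread('pics/s4.png')[100:220,120:280]
cv2.imwrite('pics/w4b.png',np.hstack([cv2.resize(x,(400,300),interpolation=3) for x in (a,b)]))
```

```text
15.6 depth -79.95622265516427 x -0.47965984927788957 y -0.8285310714699441 F ax/x/y -0.40547854562838764 0.6324925539735184 0.9633379866803763 rot [ 0.001 -0.001  0.   ] grip 0.49775596625762997 0.0
[251.44 170.48] [251.275 184.793] [251.041 204.962]
[183.924 186.509] [188.44  162.366] [192.745 139.349]
```

View pics/w4b.png

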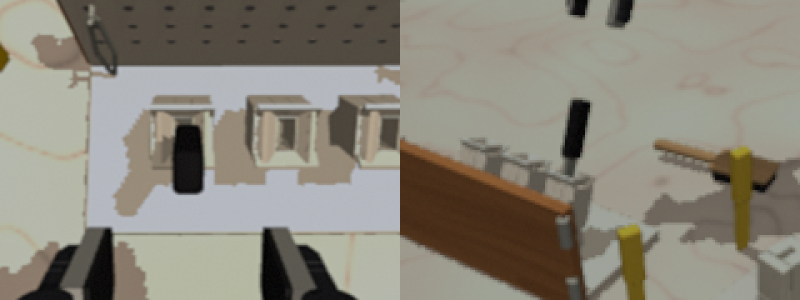

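The picture shows the file leaning in the left clip. Its handle top is at scene (192,141) against (193,139) predicted for fully home, and the gripper is clear. Handing in.

```bash
python3 -c "
from rig import ctrl
print(ctrl.finish_job())"
```

```text
the job is handed in; nothing more can be done
None
```

I left the file fully home in the left (+y) clip and let go of it; drag there was about 7 N both in and out, so I did not try the other two, and I handed the job in at about 16 s without being shown a verdict.

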